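# Empty the wax pot and stack it

## Robot

A 6-joint arm with a two-finger parallel gripper is mounted at the origin on the work surface. World frame = base frame: x ahead of the robot, y to its left, z up, the work surface at z = 0. Lengths are in m, angles in rad, forces in N, time in s.
With the tool pointing down it reaches from about 0.35 to 1 m from the base axis. Payload 7.1 kg.
Tool frame: the origin (TCP) lies at the very end of the fingers, on their centre line; the grasp point (between the pads) lies 19 mm behind it; z points along the fingers, y is the line along which they close (so a half turn about z gives the same grasp; the last joint's range is limited). The gripper opens to 85 mm and grips with 20 to 120 N. Pads are 22 mm wide; open, the fingers measure 114 mm over their backs; the gripper's body (76 mm by 85 mm) begins 54 mm behind the grasp point. The pads swing forward as they close: fully open they stand 13 mm farther back than shut.
Start: joints at [1.227, 0.423, 1.63, -0, 1.089, -0.019], TCP at [0.199, 0.592, 0.231] pointing down, gripper open.
Joint ranges: [-3, 3], [-0.9, 2.11], [0.09, 2.58], [-1.31, 4.45], [0.11, 2.69], [-2.54, 2.54]. Speed limits (rad/s): [2.39, 2.39, 3.01, 3.14, 3.14, 3.14].

## Interface

Orientations are given as [roll, pitch, yaw] about the fixed x, y, z axes, in that order (R = Rz(yaw) Ry(pitch) Rx(roll)).
In Python, from workcell import robot gives the robot as it stands.
- The arm moves only by the tool send_rows, never from a script. Its argument "rows" is a list of rows, each a list of 3 entries, a list of its own where there are three numbers: the shift along the world's x, y, z in m, then the turn, a rotation vector about the world's x, y, z in rad, then the finger opening in m, from 0 to 0.0854. A call has 1 to 10 rows; each row is the pose to reach, as a shift and turn from the pose commanded when the call began; what a row does not reach only later rows make up. A row lasts 1/8 s, in which the tool goes at most 62.5 mm and 10.7 degrees, less where a joint would pass 70% of its speed; a pose out of reach is approached as far as the arm can. A call with a gripper value outside its range is refused whole. The fingers move at their own pace and stop on an object; the grip force is fixed at half the most. Time passes only in rows, so rows that repeat a pose let the fingers close. It gives the time, the measured TCP pose, the force, the opening and the grip force at its end, in the units of the state.
- robot.get_state(): the state, without advancing time (a new reading comes with each control period).
- robot.snapshot(name): name is "scene" or "top" or "wrist"; returns a dict with "image" (384x512x3 uint8, red, green, blue), "camera_matrix" (3x3 intrinsics, pixels), "k1" (the pictures are not rectified: a ray, as slopes to the right and down, at radius r is drawn at 1 + k1 r^2 times it, then the intrinsics apply), "R" (3x3) and "t" (3): a world point X has camera coordinates R X + t. Camera axes: x right, y down, z forward; pixel columns grow to the right and rows downward; lengths in m; the calibration is good to about 2 mm. A picture is of the moment at which its call begins. There is no depth.
- robot.job_done(): hands the job in; it is judged then, once.
The state is a dict: "clock": time; "joint_pos": joint angles; "qvel": joint speeds; "effort": joint torques, N m; "eef_pos": TCP position; "orientation": TCP orientation; "force": force on the tool from outside, world axes, zero at the start; "torque": the same for the moment, N m; "gripper_width": finger opening in m; "grip_force": force on a finger pad.
Only numpy, scipy, OpenCV 4.12 (cv2) and the standard library are available. Lean on these libraries where they do the work, as an engineer would, in place of code of your own. Each camera call takes 0.05 s, during which the arm holds its last target. There are 200 camera calls.

## Task

Pick up the pot that holds the three wax stubs, tip it over the dark melting tray so that all the stubs fall out into the tray, and stand it upright again. Then nest the empty pot gently into the other, identical pot, upright and fully home, leaving that pot standing on the bench where it is, and let go. Leave the other things on the bench alone.

Things in the scene. Friction and masses are not known exactly. Their poses are not given: they have to be found in the camera images.
- pot: the pot holding the wax, left or right of the tray, handle roughly towards the robot: aluminium cone, 90 mm high, outside radius 31 mm at the bottom, 60 mm at the rim, wall 3 mm, solid bottom 20 mm thick; 0.3 kg empty. The three stubs stand in it, tops 10 mm below the rim. A straight level handle leaves the wall along its own -x. Origin: centre of the underside; z up through the mouth
- pot_grip (a point): on the handle's axis, 108 mm out from the pot's axis, 76 mm above its underside; axes as the pot's. The handle is an octagonal wooden bar, 18 mm across the flats (they face up, down, sideways and at 45 degrees between), from 60 to 145 mm from the pot's axis
- spare: the empty pot at the other side of the tray, same shape, size and handle as the full one, its handle (along its own -x) roughly away from the robot. Origin: centre of the underside, z up. The other pot nests in it at any turn that keeps the handles apart; fully home it stands on the inner floor, 20 mm higher, with about 3 mm of play all round
- tray: dark steel open melting tray with a plain grey floor, fixed to the bench: 240 mm along its own x, 210 mm along its y, 50 mm high, walls 5 mm, floor 5 mm thick. Origin: centre of the underside, z up
- wax0_center (a point): centre of a reddish-brown round wax stub, 28 mm across, 60 mm long, about 35 g, slippery; its length is along z
- wax1_center (a point): centre of a reddish-brown round wax stub, 28 mm across, 60 mm long, about 35 g, slippery; its length is along z
- wax2_center (a point): centre of a reddish-brown round wax stub, 28 mm across, 60 mm long, about 35 g, slippery; its length is along z
- jar: bystander: glass jar with a blue lid, 72 mm across, 110 mm high, origin at the centre of its underside
- tin: bystander: closed copper-coloured tin with a paper band, 80 mm across, 100 mm high, origin at the centre of its underside
- mallet: bystander: mallet 220 mm long with a wooden handle, lying along its own x to the right of the pot on the right (-y)
- spatula: bystander: spatula 170 mm long, lying along its own x beyond the tray
- brush: bystander: brush 180 mm long lying along its own x to the left of the pot on the left (+y)
- bronze: bystander: small bronze figure, 68 mm across, 125 mm high, beyond the tray on the right, origin at the centre of its underside
- pot_rim (a point): centre of the full pot's mouth, 90 mm above its underside; axes as the pot's
Things that resemble listed ones, but are neither listed nor needed, are in the scene too. What is shaped like the pot but blue or turquoise is not meant.

How it is judged:
By the outcome, as a careful person would: the job done as asked, in the order asked, and still so for the second after the job is handed in, with the robot touching nothing.
It also fails if it takes over 56 s, if anything falls off the work surface, if the arm or the gripper's body presses on something with over 40 N, if the wrist force passes 120 N, or if a joint passes its speed limit or range.

## Working session

There is one attempt and no reset: what is moved stays moved. The work goes in short steps, Python scripts to look and compute and a tool call to move; the robot and the scene stay as the last step left them, time stands still between calls to the robot, and variables do not carry over. Pictures are saved under pics/ and viewed, at most 10 in all, crops included, and the job is handed in when it is done.

Besides the shell and the picture viewer there is one more tool, called after "Call:" as name([rows], argument=value, ...), one row to a line, values as JSON. send_rows: Moves the arm, as the interface text tells. Its arguments: {"type":"object","properties":{"rows":{"type":"array","items":{"type":"array"}}},"required":["rows"]}

```bash
mkdir -p pics; ls; python3 - <<'E'
from workcell import robot
import cv2, pickle
S={}
for n in("scene","top"):
    s=robot.snapshot(n);S[n]=s
    cv2.imwrite(f"pics/{n}0.png",cv2.resize(s["image"][:,:,::-1],(800,600),interpolation=cv2.INTER_CUBIC))
    print(n,s["camera_matrix"].tolist(),s["k1"],s["R"].round(3).tolist(),s["t"])
pickle.dump(S,open("s0.pkl","wb"))
print(robot.get_state())
E
```

```text
pics
scene [[354.97768748945265, 0.0, 251.9187701883261], [0.0, 354.97768748945265, 193.9278548391473], [0.0, 0.0, 1.0]] -0.034142707571842054 [[0.555, 0.832, -0.006], [0.714, -0.48, -0.509], [-0.427, 0.278, -0.861]] [-0.22727136 -0.36381014  1.48175591]
top [[377.46905333394847, 0.0, 251.51183455323414], [0.0, 377.46905333394847, 190.04766286460065], [0.0, 0.0, 1.0]] -0.012995101371139094 [[-0.014, -1.0, -0.014], [-0.994, 0.015, -0.11], [0.11, 0.013, -0.994]] [-0.06625362  0.5305033   1.45419708]
{'clock': 0.1, 'joint_pos': array([ 1.22697500e+00,  4.23774090e-01,  1.63062999e+00,  1.81566264e-05,
        1.08862753e+00, -1.89809259e-02]), 'qvel': array([ 0.00068511, -0.0024606 , -0.00123935, -0.00145803,  0.00105471,
        0.00078424]), 'effort': array([-2.33671117e-04, -5.58425009e+01, -2.82445264e+01,  2.73619531e-05,
        2.92983510e-03,  1.87270291e-05]), 'eef_pos': array([0.19926013, 0.59184373, 0.23061095]), 'orientation': array([-3.14015427e+00, -4.33825729e-05,  2.81674379e+00]), 'force': array([-0.7598508, -0.57867  ,  0.5605606]), 'torque': array([-0.01539552,  0.0492195 , -0.04332807]), 'grip_force': 0.0, 'gripper_width': 0.08527905925021612}
```

View pics/top0.png

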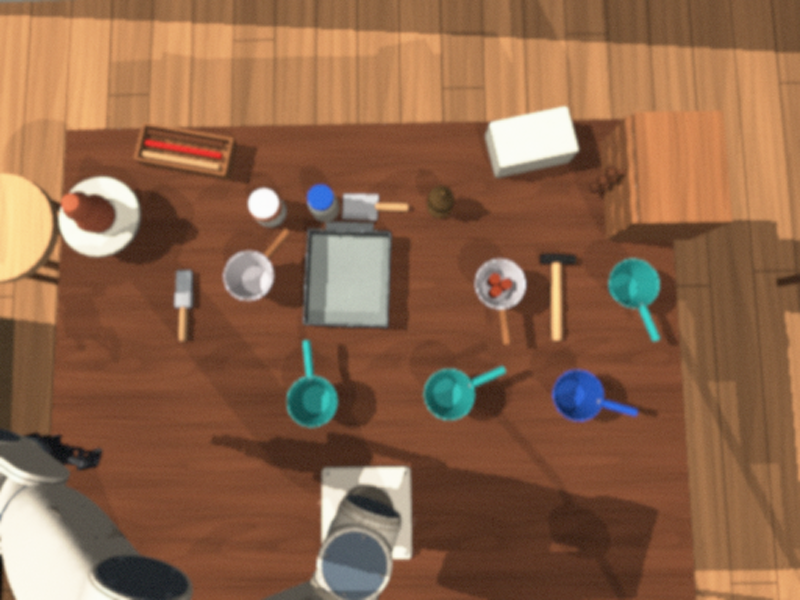

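View pics/scene0.png

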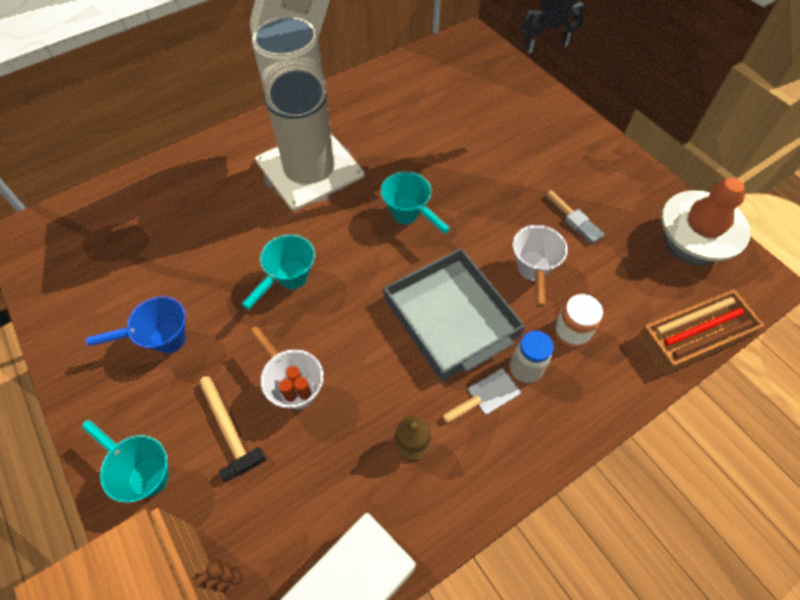

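The top view (800x600 scale) shows four turquoise or blue pots at (634,284), (450,394), (578,396) and (312,400), all decoys by colour. The aluminium pot at (500,284) holds reddish stubs and its handle points towards the robot (505,343), so it is the full pot. The empty aluminium pot at (249,276) has its handle pointing away (287,232), so it is the spare. I'll confirm both in an enlarged crop.

```bash
python3 - <<'E'
import pickle,cv2,numpy as np
S=pickle.load(open("s0.pkl","rb"))
def c(n,x,y,w=66,h=50):
    return cv2.resize(S[n]["image"][y:y+h,x:x+w,::-1],(400,300),interpolation=cv2.INTER_CUBIC)
# scale 400/66
m=np.vstack([np.hstack([c("top",290,160,),c("top",135,140)]),np.hstack([c("scene",155,205),c("scene",315,140)])])
cv2.imwrite("pics/crop1.png",m)
E
```

```text
(no output)
```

View pics/crop1.png

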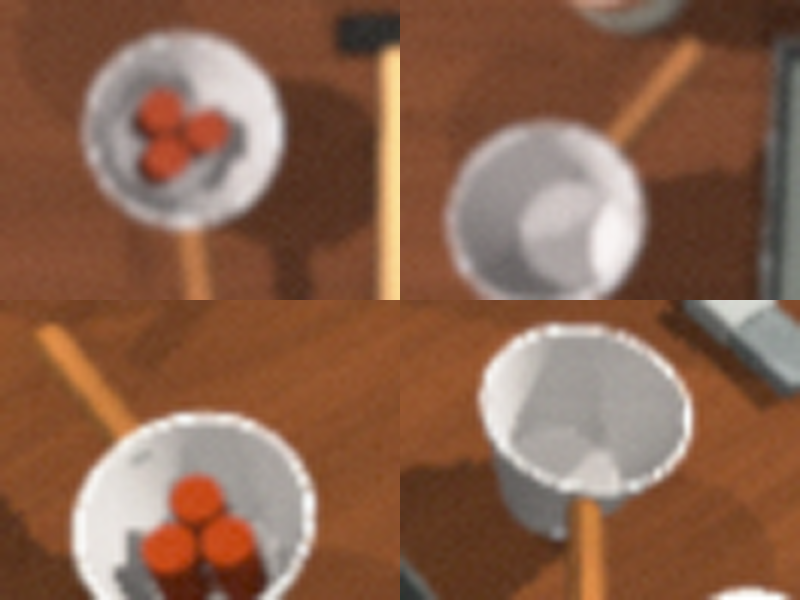

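```bash
cat > h.py <<'E'
import numpy as np,cv2
from scipy.optimize import least_squares
def dist(s): return np.array([s["k1"],0,0,0,0.])
def ray(s,uv,z):
    p=cv2.undistortPoints(np.array(uv,float).reshape(-1,1,2),s["camera_matrix"],dist(s))[:,0]
    d=np.c_[p,np.ones(len(p))]@s["R"]; c=-s["R"].T@s["t"]
    return c+d*((z-c[2])/d[:,2])[:,None]
def proj(s,X):
    return cv2.projectPoints(np.array(X,float).reshape(-1,1,3),cv2.Rodrigues(s["R"])[0],s["t"],s["camera_matrix"],dist(s))[0][:,0]
def crop(uv,x0,y0,k=400/66): return (np.array(uv,float)+.5)/k-.5+[x0,y0]
def circ(P,r=.06):
    f=lambda q:np.hypot(P[:,0]-q[0],P[:,1]-q[1])-q[2]
    return least_squares(f,[*P[:,:2].mean(0),r]).x
E
python3 - <<'E'
import pickle
from h import *
S=pickle.load(open("s0.pkl","rb"));T=S["top"];C=S["scene"]
def go(n,s,uv,x0,y0,tip):
    c=circ(ray(s,crop(uv,x0,y0),.09)); print(n,c.round(4))
    if tip is not None:
        t=ray(s,crop([tip],x0,y0),.076)[0]; d=t[:2]-c[:2]; print(' tip',t.round(4),np.hypot(*d).round(4),'handle ang',np.degrees(np.arctan2(d[1],d[0])).round(2))
go('full top',T,[(84,130),(284,130),(184,31),(190,229)],290,160,None)
t=ray(T,[(np.array([505.5,343])+.5)/1.5625-.5],.076);print(t)
go('full scene',C,[(73,215),(316,215),(200,113),(100,160),(290,160)],155,205,(42,30))
go('spare top',T,[(47,215),(247,215),(147,119),(75,145),(220,145)],135,140,(300,42))
go('spare scene',C,[(80,90),(292,118),(175,27),(190,192),(110,160),(258,55)],315,140,None)
f=lambda q:(np.array(q)+.5)/1.5625-.5
print('tray rim',ray(T,[f((306,230)),f((392,231)),f((389,327)),f((303,327))],.05).round(3).tolist())
print('jar lid',ray(T,[f((320,196))],.11),'white',ray(T,[f((264,203))],.1),'mallet head',ray(T,[f((557,259)),f((557,338))],.02), 'turq',ray(T,[f((450,394)),f((505,370)),f((312,401)),f((307,342))],.09),'bronze',ray(T,[f((440,200))],.06))
E
```

```text
full top [ 0.5532 -0.333   0.0621]
[[ 0.40924605 -0.34326425  0.076     ]]
full scene [ 0.5518 -0.3344  0.0611]
 tip [ 0.4015 -0.3466  0.076 ] 0.1508 handle ang -175.35
spare top [0.5846 0.277  0.0633]
 tip [0.6975 0.1838 0.076 ] 0.1464 handle ang -39.56
spare scene [0.5813 0.2768 0.06  ]
tray rim [[0.701, 0.143, 0.05], [0.694, -0.073, 0.05], [0.453, -0.063, 0.05], [0.457, 0.15, 0.05]]
jar lid [[0.77046292 0.09955897 0.11      ]] white [[0.75833861 0.23825324 0.1       ]] mallet head [[ 0.62183461 -0.4910865   0.02      ]
 [ 0.42155303 -0.48223568  0.02      ]] turq [[ 0.29040854 -0.20571864  0.09      ]
 [ 0.34493882 -0.33744124  0.09      ]
 [ 0.27820047  0.12130198  0.09      ]
 [ 0.41794042  0.13346363  0.09      ]] bronze [[ 0.76931534 -0.19474841  0.06      ]]
```

The crop confirms it: the left pair is the aluminium pot with three stubs and the right pair is the empty aluminium pot. Rim radii come out at 60–63 mm against the expected 60. The full pot is at about (0.5525, -0.334), and the spare at about (0.583, 0.277). I'll move towards the full pot and log joint states on the way to fit a kinematic model.

Call:
send_rows([
  [[0.25,-0.45,0.12],[0,0,-1.4],0.0854],
  [[0.25,-0.45,0.12],[0,0,-1.4],0.0854],
  [[0.25,-0.45,0.12],[0,0,-1.4],0.0854],
  [[0.25,-0.45,0.12],[0,0,-1.4],0.0854],
  [[0.25,-0.45,0.12],[0,0,-1.4],0.0854],
  [[0.25,-0.45,0.12],[0,0,-1.4],0.0854],
  [[0.25,-0.45,0.12],[0,0,-1.4],0.0854],
  [[0.25,-0.45,0.12],[0,0,-1.4],0.0854],
  [[0.25,-0.9,0.12],[0,0,-2.74],0.0854],
  [[0.25,-0.9,0.12],[0,0,-2.74],0.0854],
])

```text
clock: 1.35
eef_pos: [0.4393, 0.0398, 0.3465]
orientation: [3.141, -0.0, 1.036]
force: [2.0, -0.2, -0.1]
gripper_width: 0.085
grip_force: 0.0
```

```bash
cat > lg.py <<'E'
from workcell import robot
import json
s=robot.get_state()
print(s['clock'],s['joint_pos'].round(3),s['eef_pos'].round(4),s['orientation'].round(3),s['force'].round(1),round(s['gripper_width'],4),round(s['grip_force'],1))
open("fk.txt","a").write(json.dumps([s['joint_pos'].tolist(),s['eef_pos'].tolist(),s['orientation'].tolist()])+"\n")
E
python3 lg.py
```

```text
1.35 [ 0.063  0.011  1.884 -0.     1.246  0.598] [0.4393 0.0398 0.3465] [ 3.141 -0.     1.036] [ 2.  -0.2 -0.1] 0.085 0.0
```

Call:
send_rows([
  [[-0.0,-0.35,0.0],[0,0,-1.2],0.0854],
  [[-0.0,-0.35,0.0],[0,0,-1.2],0.0854],
  [[-0.0,-0.35,0.0],[0,0,-1.2],0.0854],
  [[-0.0,-0.35,0.0],[0,0,-1.2],0.0854],
  [[-0.0,-0.35,0.0],[0,0,-1.2],0.0854],
  [[-0.0,-0.35,0.0],[0,0,-1.2],0.0854],
  [[-0.0,-0.35,0.0],[0,0,-1.2],0.0854],
])

```text
clock: 2.22
eef_pos: [0.4389, -0.3109, 0.3458]
orientation: [-3.142, 0.001, -0.165]
force: [-0.3, 1.0, -0.7]
gripper_width: 0.086
grip_force: 0.0
```

```bash
python3 lg.py
```

```text
2.225 [-0.638  0.177  1.7   -0.     1.266  1.098] [ 0.4389 -0.3109  0.3458] [-3.142e+00  1.000e-03 -1.650e-01] [-0.3  1.  -0.7] 0.086 0.0
```

Call:
send_rows([
  [[0,0,-0.05],[0,-0.8,0],0.0854],
  [[0,0,-0.05],[0,-0.8,0],0.0854],
  [[0,0,-0.05],[0,-0.8,0],0.0854],
  [[0,0,-0.05],[0,-0.8,0],0.0854],
  [[0,0,-0.05],[0,-0.8,0],0.0854],
])

```text
clock: 2.85
eef_pos: [0.4389, -0.3085, 0.2966]
orientation: [-2.981, -0.791, -0.226]
force: [0.8, 0.8, 0.8]
gripper_width: 0.0853
grip_force: 0.0
```

```bash
python3 lg.py
```

```text
2.85 [-0.977  0.096  2.162  1.131  0.719 -0.081] [ 0.4389 -0.3085  0.2966] [-2.981 -0.791 -0.226] [0.8 0.8 0.8] 0.0853 0.0
```

```bash
cat > kin.py <<'E'
import numpy as np,json
from scipy.spatial.transform import Rotation as Ro
from scipy.optimize import least_squares
data=[[[1.226975,.42377409,1.63062999,1.8e-5,1.08862753,-.01898],[.19926013,.59184373,.23061095],[-3.14015,-4e-5,2.816744]]]+[json.loads(l) for l in open("fk.txt")]
def pts(q,p,s4):
    x0,h,a,e,b,d,l,c,w=p
    A=Ro.from_euler('z',q[0]); B=A*Ro.from_euler('y',q[1]); C=B*Ro.from_euler('y',q[2])
    D=C*Ro.from_euler('z',s4*q[3]); E=D*Ro.from_euler('y',q[4]); F=E*Ro.from_euler('z',q[5]+c)
    el=np.array([0,0,h])+A.apply([x0,l,0])+B.apply([0,0,a]); wr=el+C.apply([e,0,b])
    return el,wr,wr+E.apply([w,0,d]),F
def fit():
    best=None
    for s4 in(1,-1):
        for c in (1.57,-1.57):
            def f(p):
                r=[]
                for q,x,o in data:
                    _,_,t,F=pts(q,p,s4); r+=list(t-x)+list(.3*(F.inv()*Ro.from_euler('xyz',o)).as_rotvec())
                return np.array(r+list(1e-4*(np.array(p)-[0,.3,.35,0,.35,.25,0,c,0])))
            s=least_squares(f,[0,.3,.35,0,.35,.25,0,c,0])
            if best is None or s.cost<best[0].cost: best=(s,s4)
    return best
S,s4=fit(); P=S.x
lo=np.array([-3,-.9,.09,-1.31,.11,-2.54]); hi=np.array([3,2.11,2.58,4.45,2.69,2.54])
def ik(x,R,q0):
    f=lambda q:np.r_[(lambda k:np.r_[k[2]-x,.2*(k[3].inv()*R).as_rotvec()])(pts(q,P,s4))]
    s=least_squares(f,np.clip(q0,lo+1e-3,hi-1e-3),bounds=(lo,hi)); return s.x,np.abs(s.fun).max()
if __name__=="__main__":
    print(P.round(4),s4,'max res',np.abs(S.fun).max()); 
E
python3 kin.py
```

```text
[0.     0.3124 0.5631 0.0775 0.4849 0.301  0.0119 1.5708 0.    ] 1 max res 2.1309995940582838e-05
```

```bash
cat > plan.py <<'E'
from kin import *
G=np.array([-.104,0,.076])
def R0(d):
    z=np.array([np.cos(d),0,-np.sin(d)]);y=np.array([0,-1.,0]);return Ro.from_matrix(np.c_[np.cross(y,z),y,z])
def tool(gx,psi,rho,d):   # gx grip point on handle axis, angles rad
    R=Ro.from_euler('z',psi)*Ro.from_euler('x',rho)*R0(d); return gx+.019*R.apply([0,0,1]),R
E
cat > srch.py <<'E'
from plan import *
D=np.radians
full=np.array([.5525,-.3335,0]); psi0=D(4.3)
spare=np.array([.583,.277,.02]); tray=np.array([.576,.039,0])
q0=data[-1][0]; out=[]
for dl in(30,40,50,60,70):
  for r0 in(45,0,-45):
    g=full+Ro.from_euler('z',psi0).apply(G); q=q0; bad=0
    for h in(.1,.05,0):
        x,R=tool(g+[0,0,h],psi0,D(r0),D(dl)); q,e=ik(x,R,q); bad=max(bad,e)
    if bad>.003: print('grasp infeasible',dl,r0,round(bad,3)); continue
    qg=q
    for sg in(1,-1):
      for pp in range(-60,91,15):
        u=Ro.from_euler('z',D(pp)); left=u.apply([0,sg,0])
        q=qg;bad=0;wz=9;js=[];
        for k,t in enumerate(range(0,136,15)):
            a=u.apply([G[0],0,0]); gp=tray-left*.04+a+[0,0,.16]
            if k==0:
                for f in np.linspace(.2,1,5):
                    x,R=tool(g+f*(gp-g)+[0,0,.1],psi0+f*(D(pp)-psi0),D(r0),D(dl)); q,e=ik(x,R,q)
            x,R=tool(gp,D(pp),D(r0-sg*t),D(dl)); q,e=ik(x,R,q); bad=max(bad,e)
            el,w,_,_=pts(q,P,s4); b=x-R.apply([0,0,.12]); wz=min(wz,w[2],b[2]); js.append(q)
        if bad<.002: out.append((round(wz,3),dl,r0,sg,pp,w.round(2).tolist(),b.round(2).tolist(),(np.minimum(np.array(js)-lo,hi-np.array(js)).min()).round(2)))
out.sort(key=lambda o:-o[0])
for o in out[:25]: print(o)
E
python3 srch.py
```

```text
grasp infeasible 50 -45 0.004
grasp infeasible 60 -45 0.018
grasp infeasible 70 -45 0.052
(np.float64(0.16), 30, -45, -1, 0, [0.23, -0.06, 0.16], [0.38, 0.03, 0.16], np.float64(0.01))
(np.float64(0.16), 30, -45, -1, 15, [0.27, -0.15, 0.16], [0.39, -0.02, 0.16], np.float64(0.0))
(np.float64(0.16), 30, -45, -1, 45, [0.4, -0.28, 0.16], [0.45, -0.1, 0.16], np.float64(0.05))
(np.float64(0.16), 30, -45, -1, 60, [0.49, -0.31, 0.16], [0.49, -0.13, 0.16], np.float64(0.25))
(np.float64(0.16), 30, -45, -1, 75, [0.58, -0.32, 0.16], [0.54, -0.15, 0.16], np.float64(0.45))
(np.float64(0.16), 30, -45, -1, 90, [0.68, -0.31, 0.16], [0.59, -0.15, 0.16], np.float64(0.57))
(np.float64(0.16), 40, -45, -1, 15, [0.3, -0.18, 0.16], [0.41, -0.03, 0.16], np.float64(0.04))
(np.float64(0.16), 40, -45, -1, 45, [0.45, -0.29, 0.16], [0.47, -0.11, 0.16], np.float64(0.04))
(np.float64(0.16), 40, -45, -1, 60, [0.54, -0.31, 0.16], [0.51, -0.13, 0.16], np.float64(0.18))
(np.float64(0.16), 40, -45, -1, 75, [0.63, -0.31, 0.16], [0.55, -0.14, 0.16], np.float64(0.37))
(np.float64(0.16), 40, -45, -1, 90, [0.72, -0.28, 0.16],
[... 649 characters left out ...]
6], [0.52, -0.14, 0.12], np.float64(0.54))
(np.float64(0.06), 30, 0, -1, 90, [0.64, -0.31, 0.06], [0.57, -0.15, 0.12], np.float64(0.39))
(np.float64(0.032), 40, 0, -1, -15, [0.24, 0.04, 0.03], [0.4, 0.08, 0.11], np.float64(0.04))
(np.float64(0.032), 40, 0, -1, 0, [0.26, -0.05, 0.03], [0.39, 0.03, 0.11], np.float64(0.07))
(np.float64(0.032), 40, 0, -1, 15, [0.29, -0.13, 0.03], [0.4, -0.01, 0.11], np.float64(0.07))
(np.float64(0.032), 40, 0, -1, 30, [0.34, -0.2, 0.03], [0.42, -0.06, 0.11], np.float64(0.14))
(np.float64(0.032), 40, 0, -1, 45, [0.41, -0.25, 0.03], [0.45, -0.09, 0.11], np.float64(0.28))
(np.float64(0.032), 40, 0, -1, 60, [0.49, -0.28, 0.03], [0.49, -0.12, 0.11], np.float64(0.45))
```

```bash
cat > s2.py <<'E'
from plan import *
D=np.radians
full=np.array([.5525,-.3335,0]); psi0=D(4.3); spare=np.array([.583,.277,.02]); tray=np.array([.576,.039,0])
q0=data[-1][0]; g=full+Ro.from_euler('z',psi0).apply(G)
mg=lambda q:np.minimum(q-lo,hi-q).min().round(2)
for dl in(42,48,55):
    q=q0
    for h in(.1,.05,0):
        x,R=tool(g+[0,0,h],psi0,0,D(dl)); q,e=ik(x,R,q)
    qg=q; print('GRASP',dl,q.round(2),round(e,4),mg(q),'wrist',pts(q,P,s4)[1].round(2))
    for pp in(40,55,70,85):
        u=Ro.from_euler('z',D(pp)); left=u.apply([0,-1,0]); q=qg
        gp=tray-left*.045+u.apply([G[0],0,0])+[0,0,.17]
        for f in np.linspace(.1,1,10):
            x,R=tool(g+f*(gp-g)+[0,0,.05],psi0+f*(D(pp)-psi0),0,D(dl)); q,e0=ik(x,R,q)
        r=[];qs=[]
        for t in range(0,126,5):
            x,R=tool(gp,D(pp),D(t),D(dl)); qn,e=ik(x,R,q); qs.append(np.abs(qn-q).max());q=qn; r.append((e,mg(q)))
        el,w,_,_=pts(q,P,s4)
        print(dl,pp,'carry err',round(e0,4),'pour err',max(a for a,_ in r).round(4),'margin',min(b for _,b in r),'dq',max(qs).round(2),'wr',w.round(2),'el',el.round(2),q.round(2))
    for pf in(-30,0,25,45):
        u=Ro.from_euler('z',D(pf));q=qg;gs=spare+u.apply(G)
        for f in np.linspace(.1,1,10):
            x,R=tool(g+f*(gs-g)+[0,0,.15],psi0+f*(D(pf)-psi0),0,D(dl)); q,e=ik(x,R,q)
        x,R=tool(gs,D(pf),0,D(dl)); q,e=ik(x,R,q); print('PLACE',dl,pf,round(e,4),mg(q),q.round(2),'wr',pts(q,P,s4)[1].round(2))
E
python3 s2.py
```

```text
GRASP 42 [-1.01  0.68  2.15  1.76  0.73 -1.15] 0.0 0.43 wrist [ 0.24 -0.36  0.26]
42 40 carry err 0.0 pour err 0.0 margin 0.23 dq 0.24 wr [ 0.41 -0.25  0.06] el [ 0.44 -0.27  0.55] [-0.57  1.13  1.92  1.27  1.99  0.57]
42 55 carry err 0.0 pour err 0.0 margin 0.38 dq 0.15 wr [ 0.49 -0.28  0.06] el [ 0.44 -0.25  0.55] [-0.55  1.13  1.75  1.11  2.09  0.73]
42 70 carry err 0.0 pour err 0.0 margin 0.46 dq 0.11 wr [ 0.57 -0.29  0.06] el [ 0.46 -0.23  0.54] [-0.49  1.16  1.56  0.98  2.23  0.85]
42 85 carry err 0.0 pour err 0.0 margin 0.3 dq 0.1 wr [ 0.66 -0.28  0.06] el [ 0.48 -0.2   0.51] [-0.42  1.2   1.38  0.86  2.39  0.93]
PLACE 42 -30 0.0558 0.0 [ 0.87  0.7   2.12  4.45  0.78 -1.74] wr [0.27 0.35 0.26]
PLACE 42 0 0.0 0.3 [ 0.77  0.62  2.24  4.15  0.66 -1.89] wr [0.27 0.28 0.28]
PLACE 42 25 0.0 0.23 [ 0.41  0.6   2.35  3.12  0.66 -1.56] wr [0.3  0.14 0.28]
PLACE 42 45 0.0 0.29 [ 0.12  0.61  2.29  2.29  0.66 -1.32] wr [0.36 0.06 0.28]
GRASP 48 [-0.97  0.64  2.13  1.64  0.62 -0.99] 0.0 0.45 wrist [ 0.26 -0.36  0.29]
48 40 carry err 0.0 pour err 0.0 margin 0.26 dq 0.25 wr [ 0.43 -0.25  0.0
[... 1035 characters left out ...]
 0.0 margin 0.42 dq 0.15 wr [ 0.54 -0.26  0.04] el [ 0.47 -0.23  0.52] [-0.47  1.19  1.63  1.02  2.25  0.69]
55 70 carry err 0.0 pour err 0.0 margin 0.3 dq 0.1 wr [ 0.62 -0.26  0.04] el [ 0.49 -0.2   0.51] [-0.41  1.22  1.47  0.89  2.39  0.78]
55 85 carry err 0.0 pour err 0.0 margin 0.14 dq 0.09 wr [ 0.7  -0.24  0.04] el [ 0.51 -0.17  0.49] [-0.35  1.26  1.31  0.75  2.55  0.82]
PLACE 55 -30 0.0805 0.0 [ 0.55  0.51  1.97 -0.13  0.37  2.54] wr [0.43 0.28 0.37]
PLACE 55 0 0.0418 0.0 [ 0.53  0.47  2.11 -0.53  0.19  2.54] wr [0.38 0.24 0.36]
PLACE 55 25 0.0 0.12 [ 0.42  0.5   2.26  3.09  0.23 -1.54] wr [0.34 0.16 0.33]
PLACE 55 45 0.0 0.23 [ 0.19  0.52  2.21  1.88  0.34 -0.83] wr [0.4  0.09 0.33]
```

```bash
cat > rel.py <<'E'
from plan import *
from workcell import robot
def rel(*targets):
    s=robot.get_state(); x0=s['eef_pos']; r0=Ro.from_euler('xyz',s['orientation'])
    print('now',s['clock'],x0.round(4),s['joint_pos'].round(2),s['force'].round(1),round(s['gripper_width'],4))
    for t in targets:
        x,R=tool(*t); q,e=ik(x,R,s['joint_pos']); print((x-x0).round(4),(R*r0.inv()).as_rotvec().round(4),'ik',round(e,4),q.round(2))
E
python3 - <<'E'
from rel import *
D=np.radians
g=np.array([.5525,-.3335,0])+Ro.from_euler('z',D(4.3)).apply(G)
d=D(48); b=np.array([-np.cos(d),0,np.sin(d)]); print(g)
rel((g+.13*b,D(4.3),0,d),(g,D(4.3),0,d))
E
```

```text
[ 0.44879275 -0.34129779  0.076     ]
now 2.85 [ 0.4389 -0.3085  0.2966] [-0.98  0.1   2.16  1.13  0.72 -0.08] [0.8 0.8 0.8] 0.0853
[-0.0644 -0.0319 -0.1381] [-0.1115  0.0667  0.1902] ik 0.0 [-1.15  0.38  2.21  1.27  0.72 -0.73]
[ 0.0226 -0.0319 -0.2347] [-0.1115  0.0667  0.1902] ik 0.0 [-0.97  0.64  2.13  1.64  0.62 -0.99]
```

Call:
send_rows([
  [[-0.064,-0.032,-0.138],[-0.1115,0.0667,0.19],0.0854],
  [[-0.064,-0.032,-0.138],[-0.1115,0.0667,0.19],0.0854],
  [[-0.064,-0.032,-0.138],[-0.1115,0.0667,0.19],0.0854],
  [[-0.064,-0.032,-0.138],[-0.1115,0.0667,0.19],0.0854],
])

```text
clock: 3.35
eef_pos: [0.3743, -0.3397, 0.1565]
orientation: [-3.134, -0.727, 0.069]
force: [0.0, 0.2, 0.1]
gripper_width: 0.0852
grip_force: 0.0
```

```bash
python3 - <<'E'
from rel import *
import cv2,pickle
D=np.radians
s=robot.snapshot("wrist"); t=robot.snapshot("scene"); pickle.dump(dict(w=s,s=t),open("s1.pkl","wb"))
a=cv2.resize(s["image"][:,:,::-1],(400,300)); b=cv2.resize(t["image"][150:330,60:300,::-1],(400,300))
cv2.imwrite("pics/w1.png",np.hstack([a,b]))
g=np.array([.5525,-.3335,0])+Ro.from_euler('z',D(4.3)).apply(G)
rel((g,D(4.3),0,D(48)))
E
```

```text
now 3.45 [ 0.3758 -0.3404  0.159 ] [-1.14  0.38  2.21  1.26  0.72 -0.71] [0.3 0.4 0.9] 0.0853
[ 0.0857  0.0001 -0.0972] [-0.001  -0.0038 -0.0005] ik 0.0 [-0.97  0.64  2.13  1.64  0.62 -0.99]
```

View pics/w1.png

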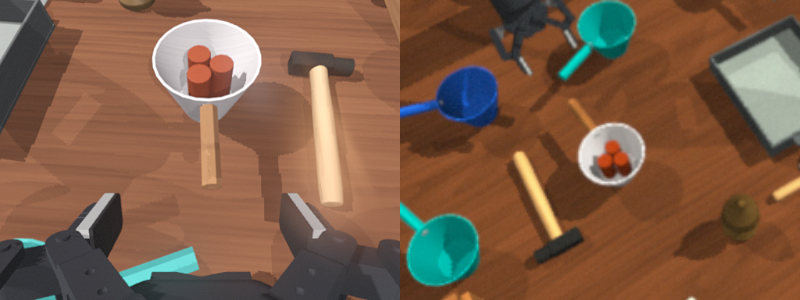

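The wrist view shows the pot rim centred at about (207,62), with its handle running from (207,107) to (210,184), midway between the fingers at 100 and 310. The turquoise decoy's handle tip at (195,255) lies below and behind the fingers. I'll advance and grip.

Call:
send_rows([
  [[0.043,0,-0.049],[0,0,0],0.0854],
  [[0.07,0,-0.08],[0,0,0],0.0854],
  [[0.0855,0,-0.097],[0,0,0],0.0854],
  [[0.0855,0,-0.097],[0,0,0],0.0854],
  [[0.0855,0,-0.097],[0,0,0],0.0],
  [[0.0855,0,-0.097],[0,0,0],0.0],
  [[0.0855,0,-0.097],[0,0,0],0.0],
  [[0.0855,0,-0.097],[0,0,0],0.0],
  [[0.0855,0,-0.097],[0,0,0],0.0],
  [[0.0855,0,-0.097],[0,0,0],0.0],
])

```text
clock: 4.7
eef_pos: [0.4608, -0.3405, 0.0621]
orientation: [-3.141, -0.73, 0.075]
force: [-4.2, 0.2, 6.6]
gripper_width: 0.0169
grip_force: 59.0
```

Call:
send_rows([
  [[0,0,0.01],[0,0,0],0.0],
  [[0,0,0.03],[0,0,0],0.0],
  [[0,0,0.06],[0,0,0],0.0],
  [[0,0,0.09],[0,0,0],0.0],
  [[0,0,0.12],[0,0,0],0.0],
  [[0,0,0.14],[0,0,0],0.0],
  [[0,0,0.14],[0,0,0],0.0],
])

```text
clock: 5.58
eef_pos: [0.4608, -0.3406, 0.2023]
orientation: [3.139, -0.729, 0.077]
force: [-0.0, -0.3, -4.7]
gripper_width: 0.0166
grip_force: 59.1
```

```bash
python3 - <<'E'
from rel import *
import cv2,pickle
D=np.radians
s=robot.snapshot("wrist"); t=robot.snapshot("scene"); pickle.dump(dict(w=s,s=t),open("s2.pkl","wb"))
a=cv2.resize(s["image"][:,:,::-1],(400,300)); b=cv2.resize(t["image"][150:330,60:300,::-1],(400,300))
cv2.imwrite("pics/w2.png",np.hstack([a,b]))
u=Ro.from_euler('z',D(60)); left=u.apply([0,-1,0])
gp=np.array([.576,.039,0])-left*.045+u.apply([G[0],0,0])+[0,0,.2]; print(gp)
rel((gp,D(60),0,D(48)))
E
```

```text
[ 0.48502886 -0.02856664  0.2       ]
now 5.675 [ 0.4603 -0.3398  0.2005] [-0.96  0.33  2.1   1.19  0.67 -0.43] [-0.4 -0.5 -4. ] 0.0166
[ 0.031   0.3222 -0.0146] [ 0.0018 -0.0055  0.9711] ik 0.0 [-0.48  0.36  2.12  0.99  0.92 -0.69]
```

View pics/w2.png

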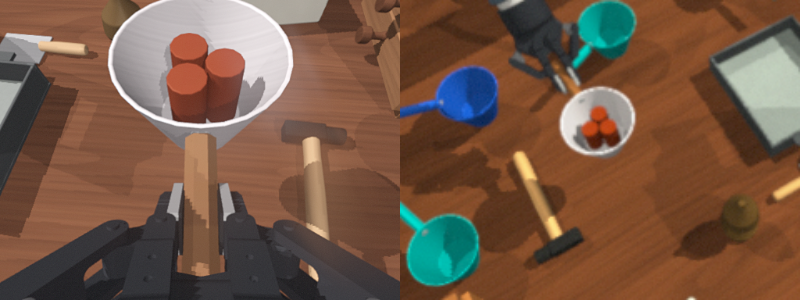

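The pot is held level with all three stubs inside (rim centre about (200,65) in the wrist view). I'll carry it over the tray.

Call:
send_rows([
  [[0.002,0.02,0],[0,0,0.06],0.0],
  [[0.006,0.06,-0.002],[0,0,0.18],0.0],
  [[0.01,0.105,-0.005],[0,0,0.32],0.0],
  [[0.015,0.15,-0.007],[0,0,0.46],0.0],
  [[0.019,0.2,-0.009],[0,0,0.6],0.0],
  [[0.024,0.245,-0.011],[0,0,0.74],0.0],
  [[0.028,0.285,-0.013],[0,0,0.86],0.0],
  [[0.03,0.31,-0.015],[0,0,0.94],0.0],
  [[0.031,0.322,-0.015],[0,0,0.97],0.0],
  [[0.031,0.322,-0.015],[0,0,0.97],0.0],
])

```text
clock: 6.92
eef_pos: [0.4916, -0.0176, 0.1861]
orientation: [-3.139, -0.729, 1.046]
force: [-0.2, 0.1, -5.4]
gripper_width: 0.017
grip_force: 59.2
```

```bash
python3 - <<'E'
from rel import *
D=np.radians
gp=np.array([.485,-.0285,.2]); g2=gp-[0,0,.01]
rel(*[(gp-[0,0,.015*min(1,t/75)],D(60),D(t),D(48)) for t in(10,20,29,38,47,56,65,74,83,91,99,107,115,120)])
E
```

```text
now 6.925 [ 0.4916 -0.0176  0.1861] [-0.48  0.36  2.12  0.99  0.92 -0.68] [-0.2  0.1 -5.4] 0.017
[-0.0024  0.0013 -0.002 ] [ 0.0901  0.1476 -0.0003] ik 0.0 [-0.49  0.41  2.05  0.89  1.05 -0.51]
[-0.0044  0.0025 -0.0033] [ 0.1773  0.2988 -0.0007] ik 0.0 [-0.49  0.47  1.98  0.83  1.17 -0.35]
[-0.0062  0.0035 -0.0042] [ 0.2558  0.4348 -0.001 ] ik 0.0 [-0.49  0.53  1.91  0.79  1.29 -0.24]
[-0.0078  0.0044 -0.0048] [ 0.3343  0.5709 -0.0013] ik 0.0 [-0.49  0.59  1.86  0.77  1.4  -0.13]
[-0.0092  0.0053 -0.0051] [ 0.4128  0.7069 -0.0017] ik 0.0 [-0.49  0.65  1.81  0.76  1.51 -0.03]
[-0.0104  0.006  -0.0052] [ 0.4912  0.843  -0.002 ] ik 0.0 [-0.5   0.72  1.76  0.76  1.61  0.06]
[-0.0113  0.0065 -0.005 ] [ 0.5697  0.9791 -0.0023] ik 0.0 [-0.5   0.78  1.72  0.77  1.71  0.15]
[-0.012   0.0069 -0.0048] [ 0.6481  1.1152 -0.0027] ik 0.0 [-0.5   0.85  1.68  0.79  1.8   0.24]
[-0.0124  0.0071 -0.0028] [ 0.7265  1.2513 -0.003 ] ik 0.0 [-0.5   0.91  1.66  0.81  1.89  0.33]
[-0.0125  0.0072 -0.0008] [ 0.7962  1.3723 -0.0033] ik 0.0 [-0.5   0.96  1.64  0.84  1.97  0.41]
[-0.0123  0.0071  0.0011] [ 0.8658  1.4933 -0.0036] ik 0.0 [-0.5   1.01  1.63  0.88  2.03  0.49]
[-0.0119  0.0069  0.0031] [ 0.9355  1.6144 -0.0039] ik 0.0 [-0.5   1.05  1.63  0.92  2.1   0.57]
[-0.0113  0.0065  0.0049] [ 1.0051  1.7354 -0.0042] ik 0.0 [-0.5   1.09  1.63  0.97  2.16  0.66]
[-0.0108  0.0062  0.006 ] [ 1.0486  1.811  -0.0044] ik 0.0 [-0.5   1.12  1.64  1.    2.19  0.72]
```

Call:
send_rows([
  [[-0.002,0.001,-0.002],[0.05,0.087,0],0.0],
  [[-0.004,0.002,-0.003],[0.13,0.22,0],0.0],
  [[-0.0055,0.003,-0.004],[0.2,0.346,0],0.0],
  [[-0.007,0.004,-0.0045],[0.27,0.468,0],0.0],
  [[-0.008,0.005,-0.005],[0.34,0.59,0],0.0],
  [[-0.009,0.0055,-0.005],[0.41,0.71,0],0.0],
  [[-0.0104,0.006,-0.005],[0.48,0.83,0],0.0],
  [[-0.011,0.0065,-0.005],[0.55,0.953,0],0.0],
  [[-0.0115,0.007,-0.005],[0.6,1.04,0],0.0],
  [[-0.012,0.007,-0.005],[0.63,1.09,0],0.0],
])

```text
clock: 8.18
eef_pos: [0.4803, -0.0122, 0.1807]
orientation: [-1.806, -0.203, 0.34]
force: [-0.7, -0.4, -4.7]
gripper_width: 0.0167
grip_force: 59.4
```

```bash
python3 - <<'E'
from rel import *
D=np.radians
gp=np.array([.485,-.0285,.185])
rel(*[(gp,D(60),D(t),D(48)) for t in(80,100,118)])
E
```

```text
now 8.175 [ 0.4803 -0.0122  0.1807] [-0.5   0.84  1.69  0.78  1.79  0.22] [-0.7 -0.4 -4.7] 0.0167
[-0.0009  0.0017  0.0018] [ 0.0697  0.1154 -0.0011] ik 0.0 [-0.5   0.89  1.67  0.8   1.86  0.3 ]
[-0.0009  0.0017  0.0067] [ 0.244   0.4178 -0.0015] ik 0.0 [-0.5   1.01  1.63  0.88  2.04  0.5 ]
[0.0003 0.001  0.0109] [ 0.4009  0.69   -0.0019] ik 0.0 [-0.5   1.11  1.64  0.99  2.18  0.69]
```

Call:
send_rows([
  [[-0.001,0.001,0.001],[0.04,0.07,0],0.0],
  [[-0.001,0.001,0.0025],[0.09,0.155,0],0.0],
  [[-0.001,0.001,0.004],[0.14,0.24,0],0.0],
  [[-0.001,0.001,0.005],[0.19,0.33,0],0.0],
  [[-0.001,0.001,0.0065],[0.24,0.415,0],0.0],
  [[0,0.001,0.008],[0.29,0.5,0],0.0],
  [[0,0.001,0.0095],[0.35,0.605,0],0.0],
  [[0,0.001,0.011],[0.4,0.69,0],0.0],
  [[0,0.001,0.011],[0.4,0.69,0],0.0],
  [[0,0.001,0.011],[0.4,0.69,0],0.0],
])

```text
clock: 9.43
eef_pos: [0.4803, -0.0106, 0.1927]
orientation: [-1.197, 0.315, 0.377]
force: [-0.5, -0.0, -2.4]
gripper_width: 0.0168
grip_force: 59.5
```

```bash
python3 - <<'E'
from rel import *
import cv2
s=robot.snapshot("wrist"); t=robot.snapshot("scene");v=robot.snapshot("top")
f=lambda i:cv2.resize(i[:,:,::-1],(400,300),interpolation=cv2.INTER_CUBIC)
cv2.imwrite("pics/p1.png",np.vstack([np.hstack([f(t["image"][130:280,200:400]),f(v["image"][100:250,150:350])]),np.hstack([f(s["image"]),f(s["image"])*0])]))
print(robot.get_state()['force'])
E
```

```text
[ 0.23499557 -0.49984729 -3.84984268]
```

View pics/p1.png

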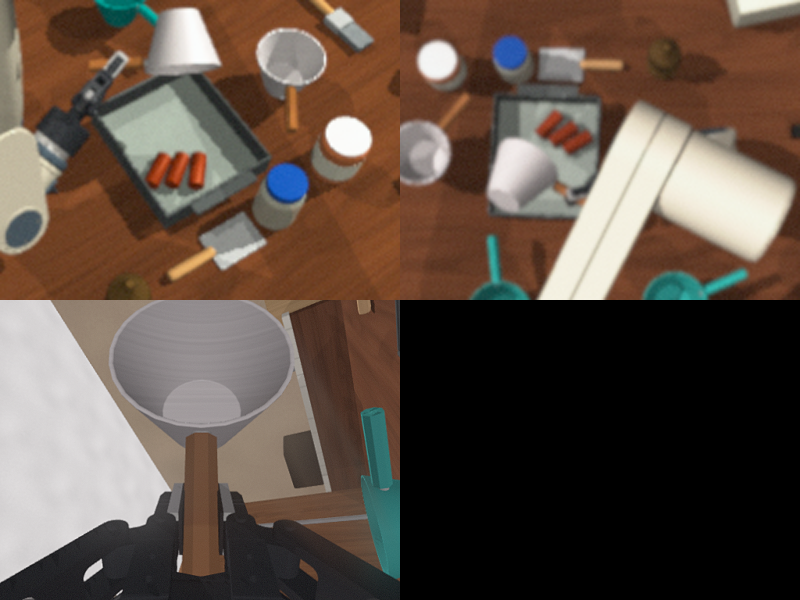

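All three stubs lie in the tray (scene crop at (159,170), (178,170) and (197,170)), and the wrist view shows the pot empty. Next I'll stand it upright.

```bash
python3 - <<'E'
from rel import *
D=np.radians
gp=np.array([.485,-.0285,.185])
rel((gp+[0,0,.05],D(60),D(59),D(48)),(gp+[0,0,.07],D(60),0,D(48)))
E
```

```text
now 9.575 [ 0.4803 -0.0106  0.193 ] [-0.49  1.1   1.64  0.99  2.18  0.69] [ 0.2 -0.5 -3.8] 0.0168
[ 0.0006 -0.0009  0.0347] [-0.5129 -0.8872 -0.0035] ik 0.0 [-0.5   0.67  1.74  0.76  1.7   0.14]
[ 0.0111 -0.0069  0.0479] [-1.026  -1.78   -0.0039] ik 0.0 [-0.48  0.25  2.09  0.91  1.   -0.55]
```

Call:
send_rows([
  [[0,0,0.006],[-0.07,-0.121,0],0.0],
  [[0,0,0.012],[-0.15,-0.26,0],0.0],
  [[0,0,0.02],[-0.24,-0.416,0],0.0],
  [[0,-0.001,0.027],[-0.33,-0.572,0],0.0],
  [[0,-0.001,0.031],[-0.42,-0.728,0],0.0],
  [[0.001,-0.001,0.035],[-0.51,-0.884,0],0.0],
  [[0.003,-0.002,0.038],[-0.6,-1.04,0],0.0],
  [[0.004,-0.003,0.041],[-0.69,-1.196,0],0.0],
  [[0.006,-0.004,0.043],[-0.78,-1.352,0],0.0],
  [[0.008,-0.005,0.045],[-0.86,-1.49,0],0.0],
])

```text
clock: 10.82
eef_pos: [0.4876, -0.0153, 0.2386]
orientation: [-2.711, -0.682, 0.768]
force: [0.3, 0.7, -2.4]
gripper_width: 0.017
grip_force: 59.3
```

```bash
python3 - <<'E'
from rel import *
D=np.radians
sp=np.array([.583,.277,.15])
rel((np.array([.485,-.0285,.255]),D(60),0,D(48)),(sp+Ro.from_euler('z',D(45)).apply(G),D(45),0,D(48)))
E
```

```text
now 10.825 [ 0.4876 -0.0153  0.2386] [-0.49  0.37  1.95  0.79  1.24 -0.27] [ 0.3  0.7 -2.4] 0.017
[ 0.0037 -0.0022  0.0023] [-0.1613 -0.2875 -0.0025] ik 0.0 [-0.48  0.25  2.09  0.91  1.   -0.55]
[ 0.0308  0.2278 -0.0267] [-0.198  -0.2648 -0.2619] ik 0.0 [ 0.15  0.24  2.21  1.43  0.41 -0.35]
```

Call:
send_rows([
  [[0.002,-0.001,0.002],[-0.09,-0.16,0],0.0],
  [[0.003,-0.002,0.002],[-0.161,-0.287,-0.0025],0.0],
  [[0.006,0.02,0.002],[-0.165,-0.286,-0.03],0.0],
  [[0.01,0.06,-0.002],[-0.17,-0.283,-0.08],0.0],
  [[0.015,0.1,-0.008],[-0.178,-0.279,-0.12],0.0],
  [[0.02,0.14,-0.014],[-0.184,-0.275,-0.17],0.0],
  [[0.025,0.18,-0.02],[-0.191,-0.27,-0.21],0.0],
  [[0.029,0.21,-0.024],[-0.195,-0.267,-0.245],0.0],
  [[0.031,0.228,-0.0267],[-0.198,-0.265,-0.262],0.0],
  [[0.031,0.228,-0.0267],[-0.198,-0.265,-0.262],0.0],
])

```text
clock: 12.08
eef_pos: [0.5176, 0.2143, 0.2109]
orientation: [-3.131, -0.734, 0.781]
force: [0.6, 0.6, -2.7]
gripper_width: 0.0171
grip_force: 59.4
```

```bash
python3 - <<'E'
from rel import *
import cv2,pickle
S={n:robot.snapshot(n) for n in("wrist","scene","top")}; pickle.dump(S,open("s3.pkl","wb"))
f=lambda i,s:cv2.resize(i[:,:,::-1],s,interpolation=cv2.INTER_CUBIC)
# wrist top 512x240 ->1.5625 ; scene/top 80x45 ->5x
a=f(S["wrist"]["image"][:240],(800,375))
b=np.hstack([f(S["scene"]["image"][120:165+0,310:390],(400,225)),f(S["top"]["image"][150:195,130:210],(400,225))])
cv2.imwrite("pics/n1.png",np.vstack([a,b]))
print(robot.get_state()['eef_pos'],robot.get_state()['orientation'])
E
```

```text
[0.51862388 0.21230525 0.21099962] [-3.13219626 -0.73403812  0.77820542]
```

View pics/n1.png

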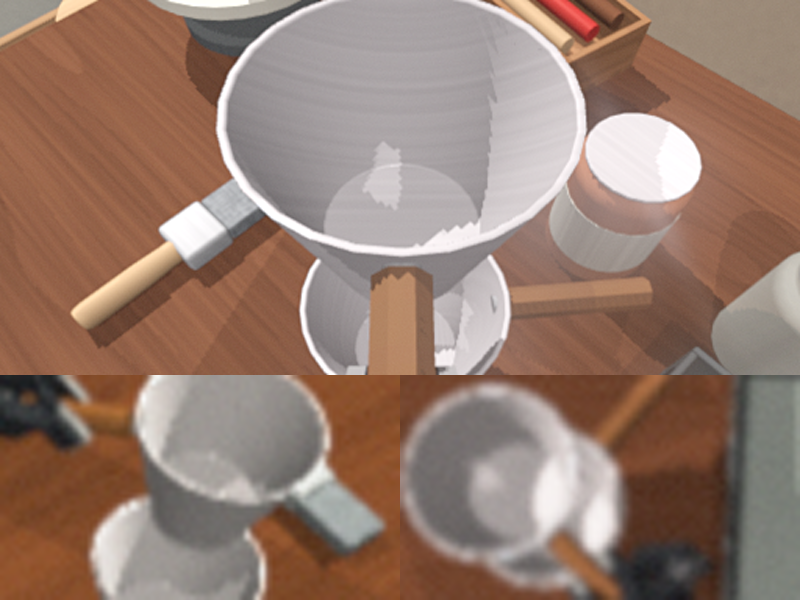

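```bash
cat > held.py <<'E'
import pickle
from h import *; from plan import *
S=pickle.load(open("s3.pkl","rb"))
W=(np.array([(218,118),(585,115),(222,155),(240,187),(330,243),(403,257),(480,243),(545,205),(575,165)],float)+.5)/1.5625-.5
Cc=(np.array([(136,60),(329,72),(325,50),(240,128),(160,98),(290,118)],float)+.5)/5-.5+[310,120]
Tt=(np.array([(3,110),(90,11),(40,28),(172,90),(150,40),(80,185),(20,155),(135,165)],float)+.5)/5-.5+[130,150]
sw=(np.array([(302,305),(511,310),(325,357),(500,270)],float)+.5)/1.5625-.5
def mind(s,X,uv): # distance of picked px to projected curve
    p=proj(s,X); return np.min(np.hypot(*(p[:,None]-uv[None]).transpose(2,0,1)),0)
th=np.linspace(0,2*np.pi,721); ring=np.c_[.06*np.cos(th),.06*np.sin(th),0*th]
def sd(s,X,uv): # signed
    p=proj(s,X); c=p.mean(0); i=np.argmin(np.hypot(*(p[:,None]-uv[None]).transpose(2,0,1)),0)
    n=p[i]-c; n/=np.linalg.norm(n,axis=1)[:,None]; return ((uv-p[i])*n).sum(1)
def fit(use,tilt=True,x0=(.583,.277,.24)):
    def f(q):
        X=Ro.from_rotvec([q[3],q[4],0]).apply(ring)+q[:3]
        return np.concatenate([w*sd(s,X,uv) for s,uv,w in use]+[np.array(q[3:])*(.5 if tilt else 1e4)])
    r=least_squares(f,[*x0,0,0]); return r.x.round(4),np.abs(r.fun).max().round(2)
w,c,t=(S["wrist"],W,1),(S["scene"],Cc,1.),(S["top"],Tt,1.)
if __name__=="__main__":
    for n,u in(("wrist",[w]),("scene",[c]),("top",[t]),("all",[w,c,t]),("s+t",[c,t])): print(n,fit(u))
    print(circ(ray(S["wrist"],sw,.09)))
    f=lambda q:np.hypot(*(ray(S["wrist"],sw,.09)[:,:2]-q).T)-.06
    print('spare wrist',least_squares(f,[.583,.277]).x, least_squares(f,[.583,.277]).fun)
    x=robot.get_state() if 0 else None
E
python3 held.py
```

```text
wrist (array([ 0.5827,  0.2801,  0.2344, -0.0054,  0.0254]), np.float64(1.16))
scene (array([ 0.5819,  0.2814,  0.2265, -0.0036, -0.0789]), np.float64(0.12))
top (array([ 0.5847,  0.2815,  0.2311, -0.0922, -0.003 ]), np.float64(0.27))
all (array([ 0.5827,  0.2801,  0.2343, -0.0054,  0.0281]), np.float64(1.13))
s+t (array([ 0.5834,  0.2796,  0.2318, -0.0113, -0.0216]), np.float64(1.05))
[0.58407027 0.27943607 0.05866097]
spare wrist [0.58545371 0.28170536] [-0.00077839  0.00098699 -0.00105768 -0.00259708]
```

```bash
cat >> held.py <<'E'
def fit2(use,tcp,psi):
    d=np.radians(48); Rz=Ro.from_euler('z',psi)
    g=np.array(tcp)-.019*Rz.apply([np.cos(d),0,-np.sin(d)])
    def X(q): return g+(Rz*Ro.from_euler('y',q[2])).apply(ring+[.104+q[0],q[1],.014])
    r=least_squares(lambda q:np.concatenate([sd(s,X(q),uv) for s,uv,_ in use]),[0,0,0])
    return r.x.round(4),np.sqrt(np.mean(r.fun**2)).round(2),(X(r.x)[:-1].mean(0)).round(4)
if __name__=="__main__":
    for n,u in(("wrist",[w]),("scene",[c]),("top",[t]),("all",[w,c,t]),("s+t",[c,t])): print(n,fit2(u,[.5186,.2125,.211],.78))
E
python3 held.py|tail -5
```

```text
wrist (array([0.0007, 0.0031, 0.0523]), np.float64(0.73), array([0.5822, 0.2797, 0.2336]))
scene (array([-0.0012, -0.0049, -0.015 ]), np.float64(0.16), array([0.5859, 0.2723, 0.2407]))
top (array([0.0035, 0.0023, 0.0725]), np.float64(0.26), array([0.5848, 0.2813, 0.2313]))
all (array([0.0007, 0.003 , 0.0519]), np.float64(0.65), array([0.5823, 0.2797, 0.2337]))
s+t (array([0.0005, 0.0013, 0.0375]), np.float64(0.53), array([0.5833, 0.2783, 0.2352]))
```

The held pot droops about 0.045 rad, with its centre within about 2 mm of the spare's. I'll correct the droop and descend in stages, watching the force.

Call:
send_rows([
  [[0.0015,0.0005,0],[0.032,-0.032,0],0.0],
  [[0.0015,0.0005,-0.01],[0.032,-0.032,0],0.0],
  [[0.0015,0.0005,-0.03],[0.032,-0.032,0],0.0],
  [[0.0015,0.0005,-0.05],[0.032,-0.032,0],0.0],
  [[0.0015,0.0005,-0.07],[0.032,-0.032,0],0.0],
  [[0.0015,0.0005,-0.085],[0.032,-0.032,0],0.0],
  [[0.0015,0.0005,-0.095],[0.032,-0.032,0],0.0],
  [[0.0015,0.0005,-0.1],[0.032,-0.032,0],0.0],
  [[0.0015,0.0005,-0.1],[0.032,-0.032,0],0.0],
])

```text
clock: 13.35
eef_pos: [0.5207, 0.2126, 0.1107]
orientation: [-3.132, -0.779, 0.776]
force: [0.6, -0.7, -3.0]
gripper_width: 0.0167
grip_force: 59.3
```

```bash
python3 - <<'E'
from rel import *
import cv2,pickle
S={n:robot.snapshot(n) for n in("wrist","scene","top")}; pickle.dump(S,open("s4.pkl","wb"))
f=lambda i,s:cv2.resize(i[:,:,::-1],s,interpolation=cv2.INTER_CUBIC)
a=f(S["wrist"]["image"][:240],(800,375))
b=np.hstack([f(S["scene"]["image"][130:175,310:390],(400,225)),f(S["top"]["image"][150:195,130:210],(400,225))])
cv2.imwrite("pics/n2.png",np.vstack([a,b]))
s=robot.get_state();print(s['eef_pos'],s['orientation'],s['force'],s['torque'])
E
```

```text
[0.52081926 0.21305066 0.11138667] [-3.13240398 -0.77994577  0.77774332] [ 0.51042007  0.07967924 -3.7880317 ] [-0.71368207  0.73502747  0.03911591]
```

View pics/n2.png

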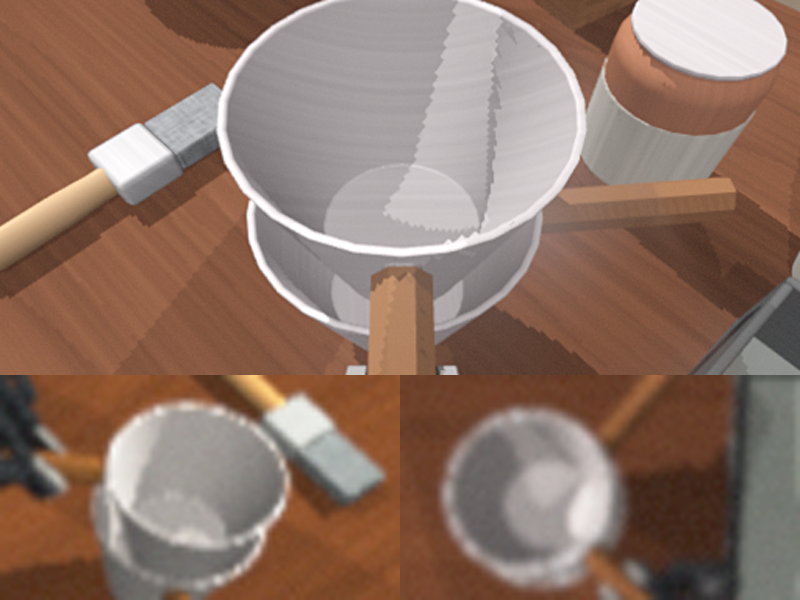

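```bash
python3 - <<'E'
import held
from held import *
S4=pickle.load(open("s4.pkl","rb"))
cv=lambda l,k,o:(np.array(l,float)+.5)/k-.5+o
W=cv([(218,118),(585,115),(222,155),(240,187),(330,243),(403,257),(480,243),(545,205),(575,165)],1.5625,[0,0])
Cs=cv([(105,105),(289,105),(275,60),(200,28),(130,50),(200,172),(130,150),(265,150)],5,[310,130])
Tt=cv([(43,110),(55,70),(130,32),(180,45),(213,90),(120,208),(60,165)],5,[130,150])
sp=cv([(247,215),(543,215),(250,240),(265,275),(320,320),(350,331),(480,314),(515,285),(538,245)],1.5625,[0,0])
for n,s in(('all',(( 'wrist',W),('scene',Cs),('top',Tt))),('w',(('wrist',W),)),('s',(('scene',Cs),)),('t',(('top',Tt),))):
    print(n,fit([(S4[a],b,1) for a,b in s],x0=(.584,.279,.14)))
print('spare', fit([(S4["wrist"],sp,1)],False,(.584,.279,.09)))
r=least_squares(lambda q:sd(S4["wrist"],ring+[q[0],q[1],.09],sp),[.584,.279]);print(r.x,r.fun.round(1))
r=least_squares(lambda q:sd(S4["wrist"],ring+[q[0],q[1],q[2]],W),[.584,.279,.14]);print(r.x,r.fun.round(1))
E
```

```text
all (array([ 0.5854,  0.2775,  0.1397,  0.0547, -0.0263]), np.float64(1.92))
w (array([ 0.5852,  0.2774,  0.1386,  0.0318, -0.0126]), np.float64(1.14))
s (array([ 0.5874,  0.2713,  0.146 ,  0.1471, -0.0978]), np.float64(0.13))
t (array([ 0.5618,  0.2387,  0.2714, -0.0607, -0.3116]), np.float64(0.4))
spare (array([ 0.5815,  0.278 ,  0.0886,  0.    , -0.    ]), np.float64(0.34))
[0.58126749 0.27766477] [-0.3 -0.4 -0.7 -0.2  0.   0.5  0.4 -0.3 -0.6]
[0.5849684  0.27712315 0.13759831] [ 0.4  0.3  0.4 -0.4 -1.4  1.2  0.4 -0.3 -0.5]
```

Force is clean, and the held pot sits about 3.5 mm too far in +x relative to the spare. I'll shift it, ease the tilt correction and lower it slowly.

Call:
send_rows([
  [[-0.0017,0.0003,0],[-0.005,0.005,0],0.0],
  [[-0.0035,0.0003,0],[-0.01,0.01,0],0.0],
  [[-0.0035,0.0003,-0.005],[-0.01,0.01,0],0.0],
  [[-0.0035,0.0003,-0.01],[-0.01,0.01,0],0.0],
  [[-0.0035,0.0003,-0.014],[-0.01,0.01,0],0.0],
  [[-0.0035,0.0003,-0.018],[-0.01,0.01,0],0.0],
  [[-0.0035,0.0003,-0.021],[-0.01,0.01,0],0.0],
  [[-0.0035,0.0003,-0.023],[-0.01,0.01,0],0.0],
  [[-0.0035,0.0003,-0.023],[-0.01,0.01,0],0.0],
])

```text
clock: 14.62
eef_pos: [0.5169, 0.2135, 0.0877]
orientation: [-3.131, -0.765, 0.777]
force: [-0.7, 0.9, -4.5]
gripper_width: 0.0168
grip_force: 59.3
```

Call:
send_rows([
  [[0,0,-0.0015],[0,0,0],0.0],
  [[0,0,-0.003],[0,0,0],0.0],
  [[0,0,-0.003],[0,0,0],0.0],
])

```text
clock: 15.0
eef_pos: [0.5169, 0.2135, 0.0848]
orientation: [-3.132, -0.765, 0.778]
force: [-0.3, 0.0, -4.1]
gripper_width: 0.017
grip_force: 59.4
```

Call:
send_rows([
  [[0,0,-0.0008],[0,0,0],0.0],
  [[0,0,-0.0016],[0,0,0],0.0],
  [[0,0,-0.0016],[0,0,0],0.0],
])

```text
clock: 15.38
eef_pos: [0.5169, 0.2135, 0.0832]
orientation: [-3.132, -0.765, 0.777]
force: [-0.2, -0.6, -3.2]
gripper_width: 0.0171
grip_force: 59.4
```

Call:
send_rows([
  [[0,0,-0.0008],[0,0,0],0.0],
  [[0,0,-0.0015],[0,0,0],0.0],
  [[0,0,-0.0015],[0,0,0],0.0],
])

```text
clock: 15.75
eef_pos: [0.517, 0.2136, 0.0818]
orientation: [-3.132, -0.765, 0.778]
force: [-0.2, -1.4, -2.4]
gripper_width: 0.0171
grip_force: 59.5
```

Call:
send_rows([
  [[0,0,-0.0006],[0,0,0],0.0],
  [[0,0,-0.0012],[0,0,0],0.0],
  [[0,0,-0.0012],[0,0,0],0.0],
])

```text
clock: 16.12
eef_pos: [0.5171, 0.2136, 0.0811]
orientation: [-3.132, -0.766, 0.778]
force: [-3.8, -2.9, 4.6]
gripper_width: 0.0168
grip_force: 60.3
```

```bash
python3 - <<'E'
from rel import *
import cv2,pickle
S={n:robot.snapshot(n) for n in("wrist","scene","top")}; pickle.dump(S,open("s5.pkl","wb"))
f=lambda i,s:cv2.resize(i[:,:,::-1],s,interpolation=cv2.INTER_CUBIC)
a=f(S["wrist"]["image"][:240],(800,375))
b=np.hstack([f(S["scene"]["image"][130:175,310:390],(400,225)),f(S["top"]["image"][150:195,130:210],(400,225))])
cv2.imwrite("pics/n3.png",np.vstack([a,b]))
s=robot.get_state();print(s['eef_pos'],s['force'],s['torque'])
E
```

```text
[0.5171131  0.21363285 0.08103066] [-4.01478471 -3.40988235  6.02432078] [-0.11412546  0.17040082  0.00236548]
```

View pics/n3.png

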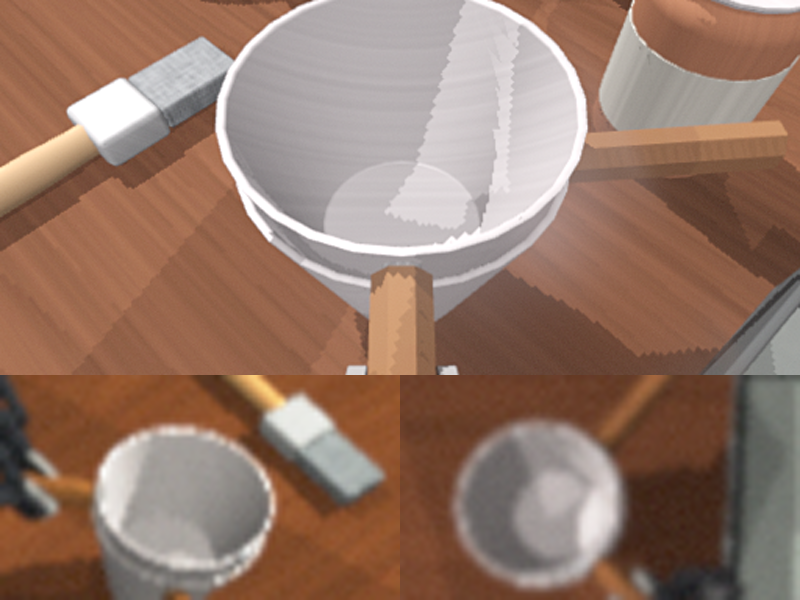

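The pot is standing in the spare: contact came at the nominal 20 mm height, the torque dropped to about zero, and the rims are evenly stacked. I'll unload it slightly and release.

Call:
send_rows([
  [[0,0,0.0006],[0,0,0],0.0],
  [[0,0,0.0006],[0,0,0],0.02],
  [[0,0,0.0006],[0,0,0],0.03],
  [[0,0,0.0006],[0,0,0],0.05],
  [[0,0,0.0006],[0,0,0],0.0854],
  [[0,0,0.0006],[0,0,0],0.0854],
  [[0,0,0.0006],[0,0,0],0.0854],
  [[0,0,0.0006],[0,0,0],0.0854],
])

```text
clock: 17.27
eef_pos: [0.517, 0.2135, 0.0811]
orientation: [-3.132, -0.765, 0.778]
force: [0.5, 0.8, 0.7]
gripper_width: 0.0851
grip_force: 0.0
```

Call:
send_rows([
  [[-0.007,-0.007,0.01],[0,0,0],0.0854],
  [[-0.021,-0.021,0.03],[0,0,0],0.0854],
  [[-0.042,-0.042,0.06],[0,0,0],0.0854],
  [[-0.063,-0.063,0.09],[0,0,0],0.0854],
  [[-0.08,-0.08,0.12],[0,0,0],0.0854],
  [[-0.08,-0.08,0.14],[0,0,0],0.0854],
  [[-0.08,-0.08,0.14],[0,0,0],0.0854],
])

```text
clock: 18.15
eef_pos: [0.4372, 0.1329, 0.223]
orientation: [-3.137, -0.768, 0.78]
force: [0.4, 0.3, 0.3]
gripper_width: 0.0853
grip_force: 0.0
```

```bash
python3 - <<'E'
from rel import *
import cv2
S={n:robot.snapshot(n) for n in("wrist","scene","top")}
f=lambda i,s:cv2.resize(i[:,:,::-1],s,interpolation=cv2.INTER_CUBIC)
b=np.hstack([f(S["scene"]["image"][120:240,230:390],(400,300)),f(S["top"]["image"][110:230,130:290],(400,300))])
c=np.hstack([f(S["wrist"]["image"],(400,300)),f(S["scene"]["image"],(400,300))])
cv2.imwrite("pics/f1.png",np.vstack([b,c]))
s=robot.get_state();print(s['clock'],s['eef_pos'],s['force'],s['gripper_width'])
E
```

```text
18.3 [0.43647122 0.13353165 0.22064323] [ 0.89934939  0.00189579 -1.01178057] 0.08555866869734885
```

View pics/f1.png

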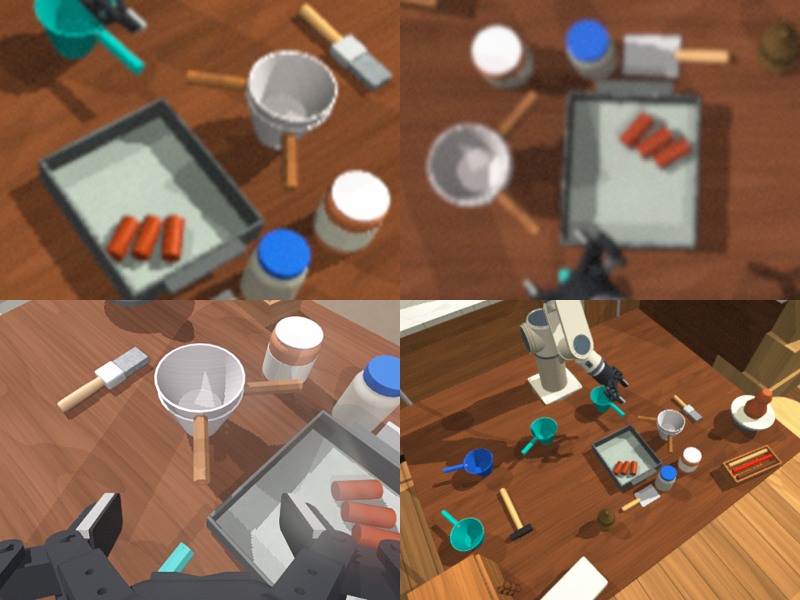

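The final views show the pot nested upright in the spare, with parallel rims (scene crop (291,90)). The three stubs lie in the tray, nothing else has moved, and the gripper is clear with about zero force. I'll hand the job in.

```bash
python3 -c "
from workcell import robot
print(robot.job_done())"
```

```text
the job is handed in; nothing more can be done
None
```

I tipped all three stubs into the tray, nested the empty pot upright and fully home in the spare, let go, and handed the job in at about 18 s of the 56 s limit; no verdict came back.

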